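Make up a turntable kit and a tray kit from the stock

TASK

Make up two kits from the stock standing in the middle of the bench (not the wired parts at the back wall). Kit one: stand the contactor and the relay upright on the round turntable, each squarely inside the printed outline of its own size, without turning the turntable. Kit two: stand the breaker upright and lengthwise in the narrow compartment of the aluminium tray, and the sensor under its clear cap upright in the middle of the wide compartment; leave the white junction box and the stud block where they stand.

Things in the scene. Friction and masses are not known exactly. Their poses are not given: they have to be found in the camera images.
- contactor: Loose on the bench at the start, standing on its foot as described. Contactor: off-white block with black upper part, 74 (x) x 45 (y) x 75 (z) mm, 0.29 kg. Origin at the centre of its underside, z up. 74 x 45 mm up to 48 mm height, then 48 x 44 mm up to 70 mm, then a small knob. Grasp across its 45 mm width (y).
- relay: Loose on the bench at the start, standing on its foot as described. Plug-in relay on its socket: black socket 70 (x) x 27 (y) x 26 (z) mm with an upright clear and orange relay, 28 x 20 mm, rising from its middle to 54 mm; 0.07 kg. Origin at the centre of its underside, z up. Grasp across the socket's 27 mm width (y).
- breaker: Loose. Single-pole breaker: narrow off-white module standing on end, 73 (x) x 18 (y) x 86 (z) mm, 0.12 kg, black toggle on its -x face. It stands on a foot 45 x 18 mm, x = -9 to +36 mm, and is full height there; the nose, x = -37 to -9 mm, lies 18 to 68 mm up. Origin at underside level, 14 mm to -x of the foot's centre, z up. Grasp across the 18 mm (y) at x = +14 mm.
- sensor: Loose on the bench at the start, standing on its foot as described. Sensor under a clear round transport cap with a dark core: cylinder 56 mm in diameter, 50 mm high, 0.03 kg. Origin at the centre of its underside, z up.
- stud_block: Die-cast block with four upright studs, 51 x 65 x 40 mm, loose, among the stock but in neither kit: leave it. Origin at the centre of its underside.
- junction_box: White square surface junction box with closed lid, 68 x 68 x 41 mm, loose, among the stock but in neither kit: leave it. Origin at the centre of its underside.
- large_outline: Larger of two white rectangles printed on the turntable, 84 (x) x 55 (y) mm: the contactor's place, long side along x. Origin at its centre, on the disc's top, 28 mm above the bench; z up; 72 mm from the disc's centre, which lies to its -y. The turntable, left or right of the stock, is a level grey disc 250 mm across on a fixed foot; it turns freely about its centre at a light touch (0.015 N m).
- small_outline: The smaller white rectangle printed on the same disc, 80 (x) x 37 (y) mm: the relay's place, its long side along x (either way round, as for the contactor). Origin at its centre, on the disc's top, 28 mm above the bench; z up; 72 mm from the disc's centre, which lies to its +y.
- wide_liner: Black rubber liner in the wide compartment (88 x 88 mm inside) of the aluminium tray: the sensor's place. Origin at the centre of its underside; its top is 1 mm higher, 4 mm above the bench; z up. The tray, 96 x 144 mm, is fixed to the bench on the other side of the stock from the turntable; walls 4 mm thick, tops 18 mm above the bench.
- narrow_liner: Black rubber liner in the narrow compartment (88 (x) x 44 (y) mm inside) of the same tray: the breaker's place, lengthwise along x, either way round, the foot about central. Origin at the centre of its underside; its top is 1 mm higher, 4 mm above the bench; z up. Its centre lies 70 mm to +y of the wide liner's.

How it is judged:
By the outcome, as a careful person would: the job done as asked, in the order asked, and still so for the second after the job is handed in, with the robot touching nothing.
It also fails if it takes over 120 s, if anything falls off the work surface, if the arm or the gripper's body presses on something with over 40 N, if the wrist force passes 120 N, or if a joint passes its speed limit or range.

ROBOT

A 7-joint arm with a two-finger parallel gripper is mounted at the origin on a cart in front of the work surface, level with it; the furniture and walls round the work are solid. World frame = base frame: x ahead of the robot, y to its left, z up, the work surface at z = 0. Lengths are in m, angles in rad, forces in N, time in s.
With the tool pointing down it reaches from about 0.425 to 0.95 m from the base axis. Payload 4.7 kg.
Tool frame: the origin (TCP) lies between the finger pads; the fingertips stand 25 mm ahead of it and the grasp point (between the pads) lies 6 mm ahead of it; z points along the fingers, y is the line along which they close (so a half turn about z gives the same grasp; the last joint's range is limited). The gripper opens to 85 mm and grips with 20 to 120 N. Pads are 22 mm wide; open, the fingers measure 114 mm over their backs; the gripper's body (76 mm by 85 mm) begins 54 mm behind the grasp point. The pads swing forward as they close: fully open they stand 13 mm farther back than shut.
Start: joints at [-1.269, 0.469, -0.049, 1.532, 0.024, 1.141, -0.082], TCP at [0.219, 0.638, 0.256] pointing down, gripper open.
Joint ranges: [-2.59, 2.59], [-0.33, 1.99], [-1.39, 1.29], [0.1, 2.45], [-1.04, 4.18], [0.21, 1.99], [-2.66, 2.66]. Speed limits (rad/s): [2.57, 2.57, 3.14, 3.14, 3.14, 3.14, 3.14].

INTERFACE

Orientations are given as a 3x3 rotation matrix whose columns are the frame's x, y, z axes.
In Python, from rig import * gives the robot as it stands. Calls block until the motion is done:
- movep(position, orientation): joint-space move of the TCP to a pose.
- move_l(position, attitude=None, feed=0.15, until_force=None): straight line of the TCP; attitude=None keeps the orientation; feed is the mean speed in m/s. With until_force (N) it stops when the force on the tool has changed by that much, and returns True; else False.
- move_joints(angles): joint-space move.
- command_gripper(opening, newtons=None): finger opening in m; newtons is the grip in N (None keeps the last); returns when the fingers have stopped.
- sleep(seconds).
- inverse_kinematics(position, orientation): joint angles nearest the present ones, or None.
- sense(): the state.
- camera(name): name is "scene" or "top"; returns (picture, depth): 400x640x3 uint8, red, green, blue; 400x640 float32, m along the optical axis (not along the pixel's ray), 0 where there is no reading.
- camera_params(name): a dict with "K" (3x3 intrinsics, pixels), "dist" ([k1, k2, p1, p2, k3] as OpenCV has them; the pictures are not rectified), "position" and "rotation" of the camera in the world. Camera axes: x right, y down, z forward; pixel columns grow to the right and rows downward; lengths in m; the calibration is good to about 2 mm. A picture is of the moment at which its call begins. camera_params takes no time and is no camera call.
A pose or a line that the arm cannot do raises Unreachable and nothing moves.
- finish_job(): hands the job in; it is judged then, once.
The state is a dict: "time_s": time; "joint_pos": joint angles; "qd": joint speeds; "joint_efforts": joint torques, N m; "position": TCP position; "tcp_rot": TCP orientation; "wrist_force": force on the tool from outside, world axes, zero at the start; "ft_torque": the same for the moment, N m; "finger_gap": finger opening in m; "gripper_force": force on a finger pad.
Only numpy, scipy, OpenCV 4.12 (cv2) and the standard library are available. Lean on these libraries where they do the work, as an engineer would, in place of code of your own. Each camera call takes 0.05 s, during which the arm holds its last target. There are 200 camera calls.

## Working session

There is one attempt and no reset: what is moved stays moved. The work goes in short steps, each a Python script; the robot and the scene stay as the last script left them, time stands still between calls to the robot, and variables do not carry over. Pictures are saved under pics/ and viewed, at most 14 in all, crops included, and the job is handed in when it is done.

```bash
mkdir -p pics; ls
cat > h.py <<'E'
from rig import *
import numpy as np, cv2
def snap(n,f):
    p,d=camera(n); cv2.imwrite(f'pics/{f}.png',p[:,:,::-1]); np.save(f'pics/{f}.npy',d); return p,d
def world_at_depth(n,uv,d):
    c=camera_params(n); K=np.array(c['K'],float); D=np.array(c['dist'],float)
    uv=np.array(uv,float).reshape(-1,1,2); r=cv2.undistortPoints(uv,K,D).reshape(-1,2)
    r=np.c_[r,np.ones(len(r))]; return r,np.array(c['rotation']),np.array(c['position'])
def at_z(n,uv,z):
    r,R,t=world_at_depth(n,uv,0); w=r@R.T
    s=(np.broadcast_to(z,len(w))-t[2])/w[:,2]; return t+w*s[:,None]
def cloud(n,d):
    v,u=np.mgrid[0:400,0:640]; r,R,t=world_at_depth(n,np.c_[u.ravel(),v.ravel()],0)
    return ((r*d.ravel()[:,None])@R.T+t).reshape(400,640,3)
E
python3 - <<'E'
from h import *
for n in("scene","top"):
    snap(n,n+"0"); c=camera_params(n); print(n,np.round(c['position'],3),np.round(c['rotation'],2).tolist(),np.round(c['K'],1).tolist(),c['dist'])
print(sense())
E
```

```text
pics
scene [-0.292 -0.639  1.126] [[0.61, -0.57, 0.56], [-0.79, -0.42, 0.44], [-0.01, -0.71, -0.71]] [[486.5, 0.0, 310.3], [0.0, 486.5, 192.6], [0.0, 0.0, 1.0]] [-0.09684765  0.          0.          0.          0.        ]
top [0.452 0.024 1.124] [[-0.0, -0.99, 0.11], [-1.0, 0.0, 0.0], [-0.0, -0.11, -0.99]] [[413.8, 0.0, 320.1], [0.0, 413.8, 200.5], [0.0, 0.0, 1.0]] [0.03068039 0.         0.         0.         0.        ]
{'time_s': 0.1, 'joint_pos': array([-1.26890366,  0.46937609, -0.04861027,  1.53355418,  0.02410427,
        1.14099145, -0.08228197]), 'qd': array([-0.00017699, -0.00228332,  0.00014907, -0.0025859 ,  0.00121837,
       -0.00145295,  0.00148046]), 'joint_efforts': array([ 7.55459841e-04, -5.11517215e+01, -4.70868009e-02, -2.38389480e+01,
        1.08421018e-02,  4.34090907e-03,  2.77461322e-05]), 'position': array([0.21906001, 0.637969  , 0.25536464]), 'tcp_rot': array([[-9.45805355e-01,  3.24733687e-01, -5.12452914e-04],
       [ 3.24734086e-01,  9.45803889e-01, -1.66630366e-03],
       [-5.64249712e-05, -1.74240985e-03, -9.99998480e-01]]), 'wrist_force': array([ 0.0725102 , -0.29373684,  0.09148826]), 'ft_torque': array([ 0.03348249, -0.01396982,  0.00190968]), 'gripper_force': 0.0, 'finger_gap': 0.0855644789405397}
```

View pics/scene0.png

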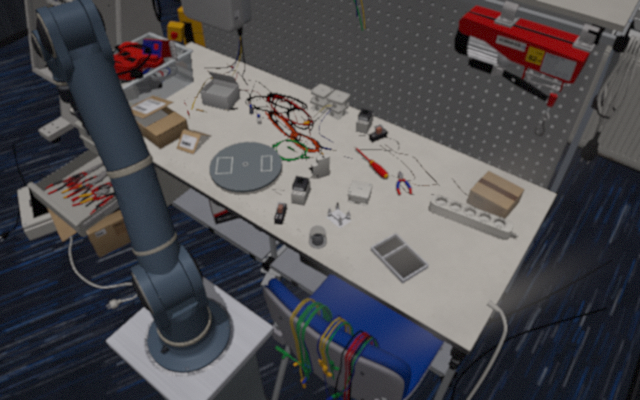

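View pics/top0.png

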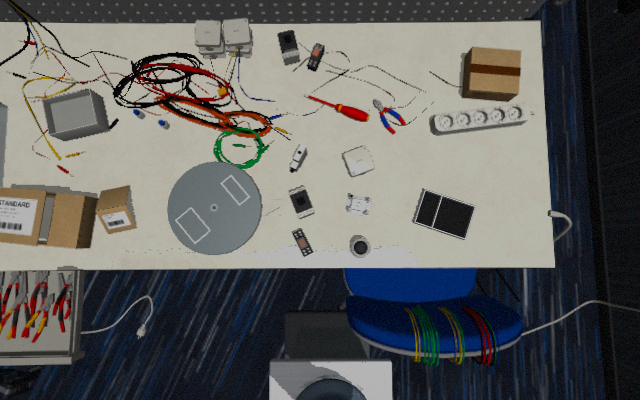

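Run:
```python
from h import *
t=cv2.imread('pics/top0.png'); s=cv2.imread('pics/scene0.png')
a=cv2.resize(t[135:267,278:382],None,fx=4.5,fy=4.5,interpolation=cv2.INTER_CUBIC)
cv2.imwrite('pics/c1.png',a)
b=cv2.resize(t[155:260,160:270],None,fx=5,fy=5,interpolation=cv2.INTER_CUBIC)[:, :]
c=cv2.resize(t[180:245,405:485],None,fx=3,fy=3,interpolation=cv2.INTER_CUBIC)
o=np.zeros((525,790,3),np.uint8); o[:,:550]=b; o[:195,550:790]=c; cv2.imwrite('pics/c2.png',o)
cv2.imwrite('pics/c3.png',cv2.resize(s[130:290,200:440],None,fx=3.3,fy=3.3,interpolation=cv2.INTER_CUBIC))
P=cloud('top',np.load('pics/top0.npy'))
z=P[:,:,2]
bench=P[220:260,400:410,2]; print('bench z',np.median(bench),'disc z',np.median(z[200:215,220:230]))
m=((z>0.008)&(z<.15)).astype(np.uint8); m[:, :268]=0; m[:,385:]=0; m[:140]=0; m[262:]=0
n,l,st,ce=cv2.connectedComponentsWithStats(m)
for i in range(1,n):
    if st[i,4]<15: continue
    q=P[l==i]; 
    print(ce[i].round(),st[i,4],'zmax',np.percentile(q[:,2],95).round(4), [ (np.round(np.array(r[0])/1e3,4),np.round(r[1],1),round(r[2],1)) for r in [cv2.minAreaRect((q[:,:2]*1e3).astype(np.float32))]])
```

```text
bench z 0.00022805688432525617 disc z 0.028488598123390885
[299. 158.] 270 zmax 0.0875 [(array([0.6758, 0.0826]), array([17.9, 73. ]), 62.5)]
[359. 161.] 658 zmax 0.0437 [(array([ 0.6754, -0.0796]), array([68.2, 67.7]), 20.6)]
[302. 202.] 499 zmax 0.076 [(array([0.5641, 0.0731]), array([73.9, 44.6]), 21.6)]
[359. 204.] 246 zmax 0.0392 [(array([ 0.5591, -0.0779]), array([58. , 45.5]), 77.2)]
[303. 242.] 273 zmax 0.0564 [(array([0.459 , 0.0707]), array([69.8, 26. ]), 26.7)]
[360. 247.] 265 zmax 0.0517 [(array([ 0.445 , -0.0803]), array([51.9, 49.7]), 45.8)]
```

View pics/c1.png

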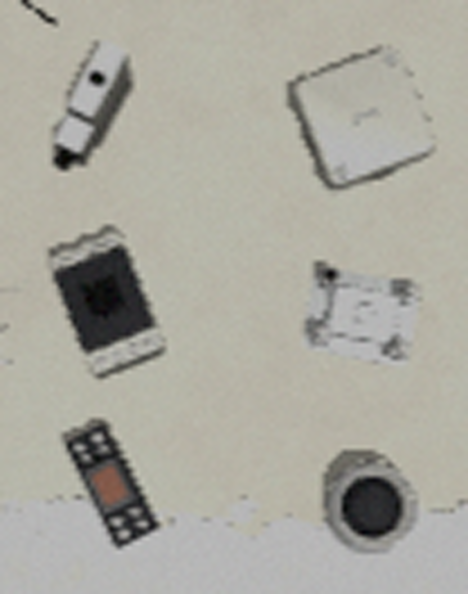

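View pics/c2.png

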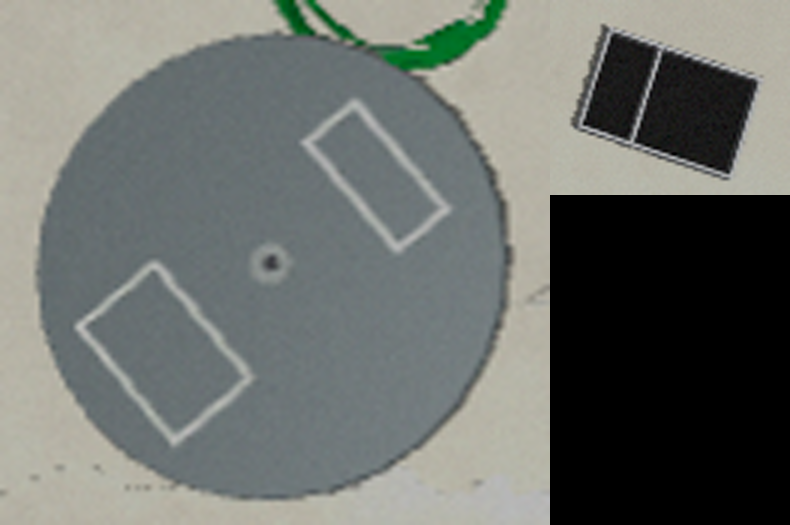

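View pics/c3.png

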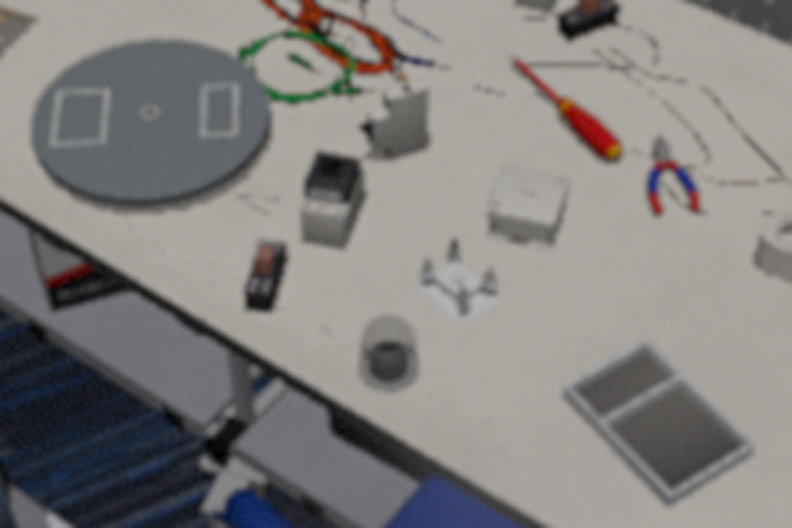

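The top view shows the turntable at top-image (214,208), with the large outline at (193,225) and the small one at (235,189). The stock is in two columns and the tray is at (444,214), narrow side left. The breaker's nose and toggle point to the lower left. Next I'll convert the outline and tray corners to positions in both cameras.

Run:
```python
from h import *
def c(p,f,o): return (np.array(p,float)+.5)/f-.5+np.array(o)
def rect(w):
    m=w.mean(0); e1=(w[1]-w[0]+w[2]-w[3])/2; e2=(w[2]-w[1]+w[3]-w[0])/2
    return m[:2].round(4), round(1e3*np.linalg.norm(e1),1),round(1e3*np.linalg.norm(e2),1),'ang e1',np.degrees(np.arctan2(e1[1],e1[0])).round(1),'e2',np.degrees(np.arctan2(e2[1],e2[0])).round(1)
T=lambda p:c(p,5,(160,155)); S=lambda p:c(p,3.3,(200,130)); Y=lambda p:c(np.array(p)-[550,0],3,(405,180))
print('large',rect(at_z('top',T([(155,262),(79,327),(175,443),(251,378)]),.028)),rect(at_z('scene',S([(110,91),(58,90),(50,147),(108,144)]),.028)))
print('small',rect(at_z('top',T([(356,100),(303,142),(397,250),(449,210)]),.028)),rect(at_z('scene',S([(238,83),(203,86),(201,137),(238,131)]),.028)))
print('centre',at_z('top',T([(270,263)]),.028),at_z('scene',S([(150,113)]),.028))
print('tray',rect(at_z('top',Y([(607,28),(757,78),(730,177),(579,127)]),.018)),rect(at_z('scene',S([(648,345),(751,449),(672,500),(567,391)]),.018)))
print('tray div',at_z('top',Y([(659,48),(633,142)]),.018).mean(0),at_z('scene',S([(681,378),(607,420)]),.018).mean(0))
# sensor from top: rim
print('sensor rim top',at_z('top',c([(369,505)],4.5,(278,135)),.05),'core/base scene',at_z('scene',S([(389,369)]),.0))
P=cloud('top',np.load('pics/top0.npy')); q=P[232:258,346:374].reshape(-1,3); q=q[q[:,2]>.008]; print(np.histogram(q[:,2],8)); h=q[q[:,2]>.046]; print(len(h),h.mean(0),h.min(0),h.max(0))
# scene cloud objects
P=cloud('scene',np.load('pics/scene0.npy')).reshape(-1,3)
for n,x,y in [('con',.564,.073),('rel',.459,.071),('brk',.676,.083),('sen',.445,-.08)]:
    q=P[(np.hypot(P[:,0]-x,P[:,1]-y)<.05)&(P[:,2]>.012)]; r=cv2.minAreaRect((q[:,:2]*1e3).astype(np.float32)); print(n,len(q),np.round(r[0],1),np.round(r[1],1),round(r[2],1),q[:,2].max())
```

```text
large (array([0.5061, 0.361 ]), np.float64(51.7), np.float64(80.6), 'ang e1', np.float64(131.2), 'e2', np.float64(-139.7)) (array([0.505, 0.359]), np.float64(57.3), np.float64(85.8), 'ang e1', np.float64(127.8), 'e2', np.float64(-138.8))
small (array([0.5998, 0.2515]), np.float64(35.2), np.float64(77.7), 'ang e1', np.float64(128.5), 'e2', np.float64(-139.2)) (array([0.6006, 0.252 ]), np.float64(37.5), np.float64(77.7), 'ang e1', np.float64(137.1), 'e2', np.float64(-139.6))
centre [[0.55308694 0.30690759 0.028     ]] [[0.55245238 0.30631625 0.028     ]]
tray (array([ 0.5335, -0.3065]), np.float64(139.1), np.float64(92.4), 'ang e1', np.float64(-109.0), 'e2', np.float64(162.6)) (array([ 0.528 , -0.3123]), np.float64(139.2), np.float64(91.7), 'ang e1', np.float64(-109.7), 'e2', np.float64(161.4))
tray div [ 0.54019332 -0.28725493  0.018     ] [ 0.5403778  -0.29074612  0.018     ]
sensor rim top [[ 0.44665872 -0.07704566  0.05      ]] core/base scene [[ 0.4457965  -0.08236201  0.        ]]
(array([265,   0,   0,   0,   0,   0,   0,   2]), array([0.0080319 , 0.14748587, 0.28693985, 0.42639383, 0.56584781,
       0.70530179, 0.84475577, 0.98420975, 1.12366372]))
50 [ 0.44525415 -0.07705643  0.09371757] [ 0.42320413 -0.1063076   0.04615454] [0.46932212 0.02381948 1.12366372]
con 435 [561.3  71.2] [78.6 46.1] 19.6 0.07883299793110665
rel 203 [457.4  69.3] [73.9 26.5] 24.9 0.0620296336352224
brk 348 [673.9  82.1] [28.7 72.5] 66.1 0.09201444352156796
sen 328 [443.2 -85.4] [56.5 51.3] 16.1 0.05524439130321346
```

```bash
cat >> h.py <<'E'
UP=0.20
def Rz(deg):
    a=np.radians(deg); return np.array([[-np.sin(a),np.cos(a),0],[np.cos(a),np.sin(a),0],[0,0,-1.]])
def best(deg,xy):
    b=np.degrees(np.arctan2(xy[1],xy[0])); d=(deg-b+90)%180-90; return b+d
def pick(xy,deg,z,grip,opening=.085):
    command_gripper(opening); movep([*xy,UP],Rz(deg)); move_l([*xy,z],feed=.12)
    command_gripper(0,grip); s=sense(); print('gap',s['finger_gap'],'F',s['gripper_force'],'pos',s['position'],'t',s['time_s'])
    move_l([*xy,UP],feed=.15); s=sense(); print('lifted gap',s['finger_gap'],s['wrist_force'])
def place(xy,deg,z,opening):
    movep([*xy,UP],Rz(deg)); move_l([*xy,z+.02],feed=.15); sleep(.2)
    print('touch',move_l([*xy,z-.002],feed=.02,until_force=2)); s=sense(); print('z-cmd',s['position']-[*xy,z],s['wrist_force'])
    command_gripper(opening); s=sense(); print('open',s['finger_gap'],s['wrist_force'],s['time_s'])
    move_l([*xy,UP],feed=.12)
E
python3 - <<'E'
from h import *
for n,xy,a in [('con',(.5632,.0727),111),('large',(.5056,.3608),131.2),('rel',(.4585,.0705),116),('small',(.6002,.2522),131.2),('brk',(.688,.0761),63),('nar',(.549,-.261),71.2),('sen',(.446,-.079),-19),('wide',(.526,-.327),-19)]:
    b=best(a,xy)
    for z in (UP,.03):
        q=inverse_kinematics([*xy,z],Rz(b)); print(n,round(b),z,None if q is None else np.round(q,2))
pick((.5632,.0727),best(111,(.56,.07)),.045,50)
snap('scene','s1'); im=cv2.imread('pics/s1.png'); cv2.imwrite('pics/s1c.png',cv2.resize(im[80:280,180:400],None,fx=2.5,fy=2.5,interpolation=cv2.INTER_CUBIC))
E
```

```text
con -69 0.2 [-0.69  0.4   0.64  1.88 -0.29  0.95 -1.13]
con -69 0.03 [-0.58  0.64  0.51  1.99 -0.51  0.64 -0.94]
large -49 0.2 [-1.03  0.46  0.46  1.75 -0.24  0.99 -1.32]
large -49 0.03 [-0.96  0.68  0.38  1.85 -0.38  0.68 -1.21]
rel -64 0.2 [-0.81  0.21  0.66  2.11 -0.17  0.87 -1.17]
rel -64 0.03 [-0.57  0.51  0.41  2.22 -0.43  0.48 -0.94]
small -49 0.2 [-0.82  0.51  0.51  1.68 -0.28  1.02 -1.07]
small -49 0.03 [-0.77  0.72  0.44  1.78 -0.44  0.74 -0.95]
brk 63 0.2 [-0.41  0.56  0.35  1.56 -0.21  1.06  1.1 ]
brk 63 0.03 [-0.31  0.74  0.2   1.66 -0.2   0.76  1.09]
nar -109 0.2 [-0.27  0.55  0.91  1.8  -0.5   1.04 -1.06]
nar -109 0.03 [-0.13  0.75  0.72  1.9  -0.71  0.76 -0.9 ]
sen -19 0.2 [-0.63  0.21  0.82  2.14 -0.2   0.87 -0.02]
sen -19 0.03 [-0.42  0.55  0.64  2.26 -0.67  0.53  0.41]
wide -19 0.2 [-0.05  0.52  0.76  1.77 -0.42  1.02  0.53]
wide -19 0.03 [-0.03  0.78  0.75  1.87 -0.73  0.79  0.79]
gap 0.043961442196488114 F 52.966044545173645 pos [0.56351192 0.07307708 0.04556223] t 4.5833
lifted gap 0.044478370536490106 [ 0.04812037  0.03633568 -2.76857858]
```

View pics/s1c.png

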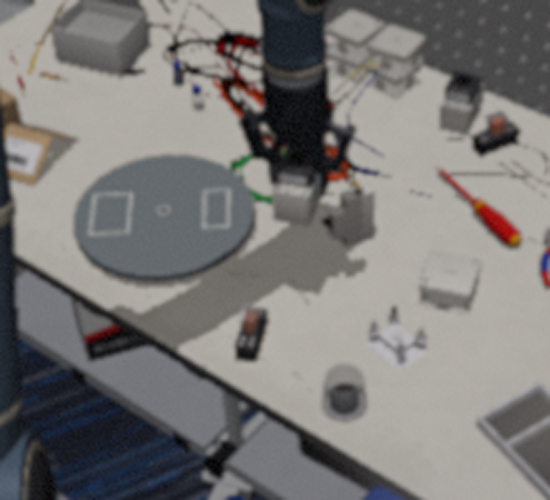

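The contactor is held level between the fingers at crop (297,190), and the gap and weight match. Next I'll place it and then pick the relay.

Run:
```python
from h import *
place((.5056,.3608),best(131.2,(.5056,.3608)),.0736,.065)
pick((.4585,.0705),best(116,(.46,.07)),.029,30,.06)
snap('top','t2'); im=cv2.imread('pics/t2.png'); cv2.imwrite('pics/t2c.png',cv2.resize(im[150:270,150:320],None,fx=4.5,fy=4.5,interpolation=cv2.INTER_CUBIC))
```

```text
touch True
z-cmd [-1.76924949e-05 -2.72095393e-05 -4.14735808e-05] [-0.10888967  0.66387751  5.36686779]
open 0.06495617407457237 [-0.05085516 -0.35515571 -0.7433844 ] 9.2583
gap 0.026290305502222756 F 30.585240125656128 pos [0.45881284 0.07067848 0.02945882] t 13.8
lifted gap 0.02638299568162609 [-0.12747268  0.27536974 -0.83249464]
```

View pics/t2c.png

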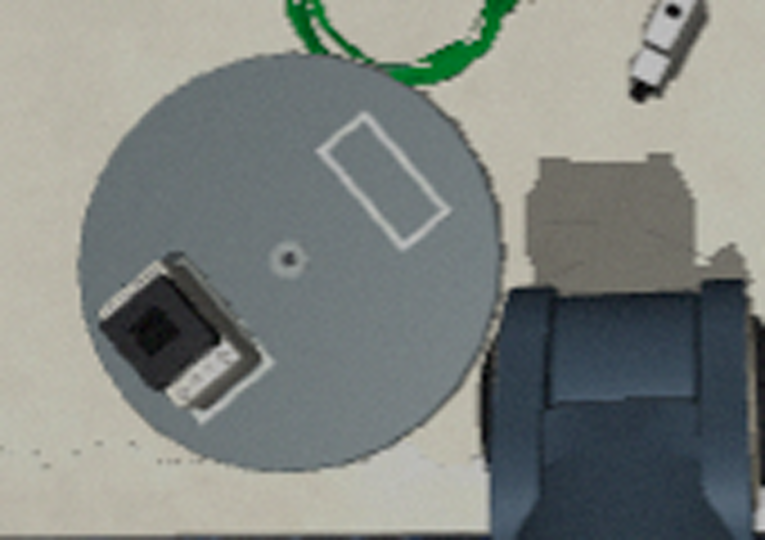

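The contactor stands within the outline, shifted outward by parallax, and its near corner is close to the line at (205,410). I'll check its position with depth and the outline's angle with pixels.

Run:
```python
from h import *
def chk(P,x,y,zs):
    q=P[(np.hypot(P[...,0]-x,P[...,1]-y)<.056)&(P[...,2]>zs)]; r=cv2.minAreaRect((q[:,:2]*1e3).astype(np.float32)); print(len(q),np.round(r[0],1),np.round(r[1],1),round(r[2],1),q[:,2].max().round(4))
P=cloud('top',np.load('pics/t2.npy')); chk(P,.5056,.3608,.040); chk(P,.5056,.3608,.060)
c=lambda p:(np.array(p)+.5)/4.5-.5+np.array([150,150])
w=at_z('top',c([(363,113),(319,151),(404,249),(449,211)]),.028); d=w[1]-w[2]; print('small',w.mean(0),np.degrees(np.arctan2(d[1],d[0])), 'centre',at_z('top',c([(288,260)]),.028),'large corners',at_z('top',c([(271,362),(203,421)]),.028))
```

```text
667 [507.  359.8] [73.5 44.9] 40.5 0.107
606 [507.  359.9] [73.5 44.9] 40.5 0.107
small [0.59940275 0.25140283 0.028     ] 41.129927299279714 centre [[0.55258349 0.30686669 0.028     ]] large corners [[0.49261192 0.31539087 0.028     ]
 [0.45848745 0.35404793 0.028     ]]
```

Run:
```python
from h import *
xy=(.5999,.2519)
place(xy,best(131.2,xy),.0574,.045)
pick((.688,.0761),best(63,(.688,.0761)),.058,40,.05)
movep([.6,-.02,.25],Rz(best(63,(.688,.0761))))
snap('top','t3'); im=cv2.imread('pics/t3.png'); a=cv2.resize(im[150:260,150:280],None,fx=4,fy=4,interpolation=cv2.INTER_CUBIC); b=cv2.resize(im[180:245,405:485],None,fx=3.4,fy=3.4,interpolation=cv2.INTER_CUBIC)
o=np.zeros((440,520+b.shape[1],3),np.uint8); o[:,:520]=a; o[:b.shape[0],520:]=b; print(o.shape); cv2.imwrite('pics/t3c.png',o)
snap('scene','s3'); im=cv2.imread('pics/s3.png'); cv2.imwrite('pics/s3c.png',cv2.resize(im[110:290,200:440],None,fx=3.3,fy=3.3,interpolation=cv2.INTER_CUBIC))
P=cloud('top',np.load('pics/t3.npy'))
for x,y,zs in((.5056,.3608,.04),(.5999,.2519,.04)):
    q=P[(np.hypot(P[...,0]-x,P[...,1]-y)<.056)&(P[...,2]>zs)]; r=cv2.minAreaRect((q[:,:2]*1e3).astype(np.float32)); print(len(q),np.round(r[0],1),np.round(r[1],1),round(r[2],1),q[:,2].max().round(4))
```

```text
touch True
z-cmd [-6.61958399e-05  3.28033971e-05  9.55381663e-05] [ 0.27345562 -0.26442331  4.27524775]
open 0.045270779637846106 [ 0.43191758  0.62942372 -0.13136387] 18.45
gap 0.016913697195727568 F 39.42659114487469 pos [0.68841516 0.07625269 0.05869545] t 23.5
lifted gap 0.01656857006353576 [-0.38130757  0.3801458  -1.59463492]
(440, 792, 3)
672 [507.  359.9] [74.1 45.9] 40.6 0.1073
304 [600.3 250.7] [71.7 29.2] 41.1 0.0854
```

View pics/t3c.png

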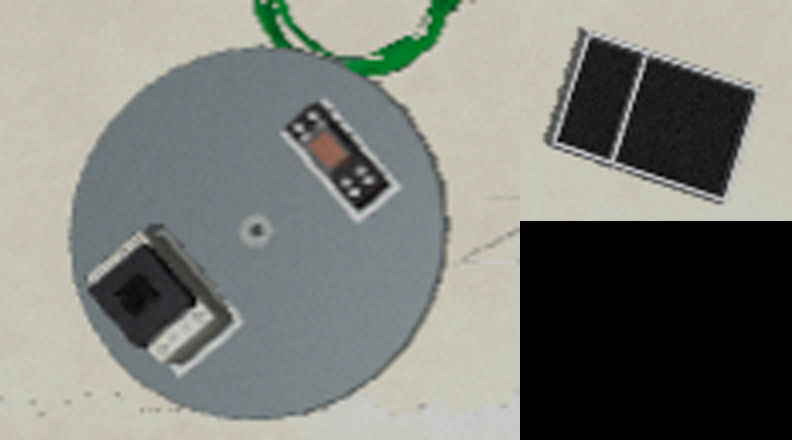

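View pics/s3c.png

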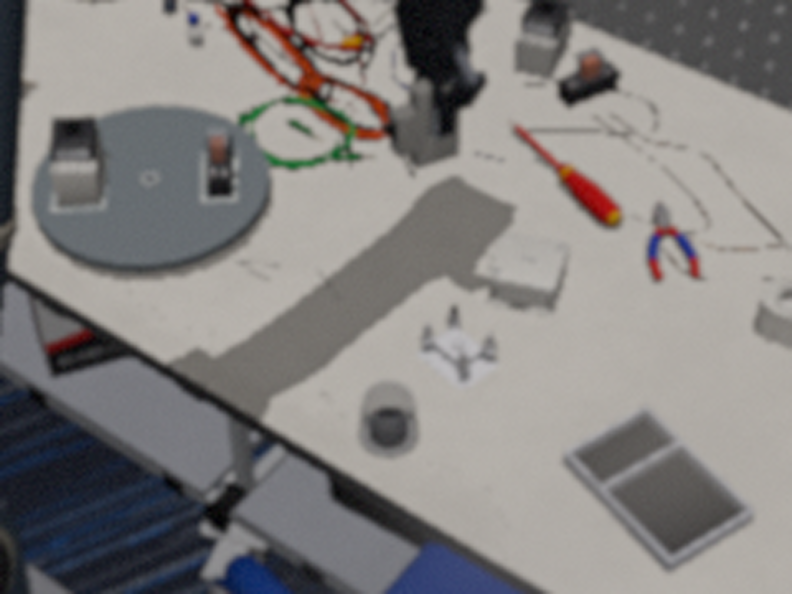

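Kit one is good: both parts are within 2 mm of their outline centres. The breaker is held. I'll refine the tray position using the rim in the depth image and my pixel readings.

Run:
```python
from h import *
c=lambda p:(np.array(p)-[520,0]+.5)/3.4-.5+np.array([405,180])
w=at_z('top',c([(585,30),(760,87),(722,202),(553,143)]),.018)
d=w[0]-w[1]+w[3]-w[2]; print('rim',w.mean(0),np.degrees(np.arctan2(d[1],d[0])),np.linalg.norm(d)/2,np.linalg.norm(w[0]-w[3]))
print('div',at_z('top',c([(643,53),(613,160)]),.018).mean(0))
for n,f in(('top','t3'),('scene','s3')):
    P=cloud(n,np.load(f'pics/{f}.npy')); q=P[(np.hypot(P[...,0]-.532,P[...,1]+.309)<.1)&(P[...,2]>.012)&(P[...,2]<.03)]
    r=cv2.minAreaRect((q[:,:2]*1e3).astype(np.float32)); print(n,len(q),np.round(r[0],1),np.round(r[1],1),round(r[2],1))
    q=P[(np.hypot(P[...,0]-.445,P[...,1]+.079)<.045)&(P[...,2]>.03)&(P[...,2]<.06)]
    print(n,'sensor',len(q),np.round(cv2.minEnclosingCircle((q[:,:2]*1e3).astype(np.float32)),1) if 0 else cv2.minEnclosingCircle((q[:,:2]*1e3).astype(np.float32)), np.median(q[:,2]))
```

```text
rim [ 0.53409307 -0.30720133  0.018     ] 70.78715175481662 0.14042716377411513 0.09355105543022416
div [ 0.5411699  -0.28661209  0.018     ]
top 378 [ 533.5 -308.1] [143.8  96.1] 70.7
top sensor 0 ((0.0, 0.0), 0.0) nan
scene 364 [ 529.9 -308. ] [146.6 103.4] 70.6
scene sensor 187 ((443.6311950683594, -84.54593658447266), 27.360610961914062) 0.04122989576393765
  return _methods._mean(a, axis=axis, dtype=dtype,
  ret = ret.dtype.type(ret / rcount)
```

Run:
```python
from h import *
place((.5487,-.2646),70.7,.0627,.045)
pick((.446,-.080),-19.3,.041,20,.08)
movep([.45,.1,.25],Rz(-19.3))
snap('top','t4'); im=cv2.imread('pics/t4.png'); a=cv2.resize(im[175:245,400:485],None,fx=4.6,fy=4.6,interpolation=cv2.INTER_CUBIC)
snap('scene','s4'); im=cv2.imread('pics/s4.png'); b=cv2.resize(im[210:300,350:440],None,fx=4.3,fy=4.3,interpolation=cv2.INTER_CUBIC)
h=max(a.shape[0],b.shape[0]); o=np.zeros((h,a.shape[1]+b.shape[1],3),np.uint8); o[:a.shape[0],:a.shape[1]]=a; o[:b.shape[0],a.shape[1]:]=b; print(o.shape); cv2.imwrite('pics/t4c.png',o)
P=cloud('top',np.load('pics/t4.npy'))
q=P[(np.hypot(P[...,0]-.5487,P[...,1]+.2646)<.07)&(P[...,2]>.03)&(P[...,2]<.12)]; r=cv2.minAreaRect((q[:,:2]*1e3).astype(np.float32)); print(len(q),np.round(r[0],1),np.round(r[1],1),round(r[2],1),q[:,2].max().round(4))
```

```text
touch True
z-cmd [-1.75843858e-04  5.56400166e-05 -4.41299183e-05] [-0.27190669  0.74000936  4.41684457]
open 0.04502920345997863 [-0.40777044  0.5248194  -0.50502461] 28.75
gap 0.05092741452632533 F 19.931515289645176 pos [ 0.44622945 -0.07994056  0.04169635] t 33.95
lifted gap 0.050459816886377365 [ 0.22155055 -0.72410866 -1.32644339]
(387, 778, 3)
302 [ 534.7 -258.9] [18.1 71.9] 71.6 0.0938
```

View pics/t4c.png

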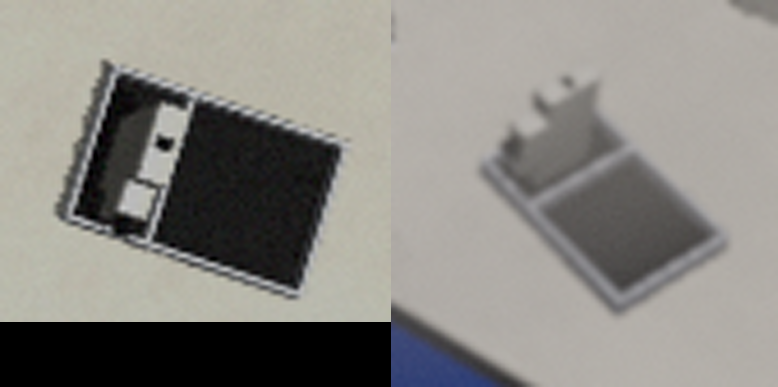

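The breaker stands in the narrow compartment as planned: depth gives (.5347,-.2589), against .5355,-.2600 expected. The sensor gap of 51 mm is under the 56 mm diameter, so I'll look at the held sensor.

Run:
```python
from h import *
im=cv2.imread('pics/s4.png'); s=sense(); print(s['position'],s['finger_gap'])
c=camera_params('scene'); R=np.array(c['rotation']); t=np.array(c['position'])
p=(s['position']+np.array([0,0,-.03])-t)@R; uv=cv2.projectPoints(p.reshape(1,3),np.zeros(3),np.zeros(3),np.array(c['K']),np.array(c['dist']))[0].ravel(); print(uv)
u,v=map(int,uv); b=im[v-45:v+45,u-55:u+55]; cv2.imwrite('pics/s4c.png',cv2.resize(b,None,fx=6,fy=6,interpolation=cv2.INTER_CUBIC))
```

```text
[0.44986009 0.09774975 0.24927503] 0.05087878424771476
[267.17378287 161.62518004]
```

View pics/s4c.png

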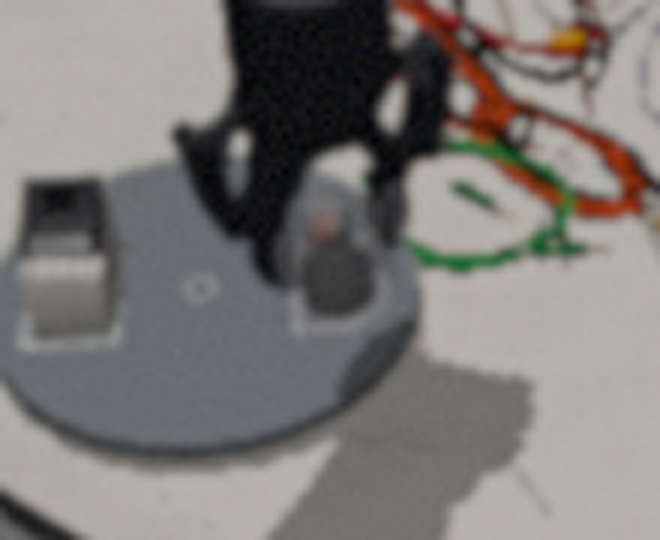

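The sensor is held upright. Its dark core lies at crop (337,283), within about 1 px of the TCP axis, so the cap simply tapers and the grasp is centred. I'll place it now.

Run:
```python
from h import *
place((.5256,-.3307),-19.3,.0457,.064)
movep([.45,.1,.3],Rz(-19.3))
snap('top','t5'); im=cv2.imread('pics/t5.png'); a=cv2.resize(im[175:245,400:485],None,fx=4.6,fy=4.6,interpolation=cv2.INTER_CUBIC)
snap('scene','s5'); im=cv2.imread('pics/s5.png'); b=cv2.resize(im[210:300,350:440],None,fx=4.3,fy=4.3,interpolation=cv2.INTER_CUBIC)
o=np.zeros((387,778,3),np.uint8); o[:a.shape[0],:a.shape[1]]=a; o[:b.shape[0],a.shape[1]:]=b; cv2.imwrite('pics/t5c.png',o)
cv2.imwrite('pics/t5w.png',cv2.resize(cv2.imread('pics/t5.png')[120:270,150:500],None,fx=2.28,fy=2.28))
P=cloud('top',np.load('pics/t5.npy'))
q=P[(np.hypot(P[...,0]-.5256,P[...,1]+.3307)<.04)&(P[...,2]>.025)&(P[...,2]<.07)];print(len(q),cv2.minEnclosingCircle((q[:,:2]*1e3).astype(np.float32)),np.percentile(q[:,2],95))
```

```text
touch True
z-cmd [-1.34942681e-04  7.22788468e-05  1.09996112e-04] [-0.55735322  0.68499963  4.12647209]
open 0.06389643606277652 [0.62291911 0.59006285 0.08405907] 40.0833
285 ((526.0740356445312, -331.1335754394531), 25.944005966186523) 0.055108501129089715
```

View pics/t5c.png

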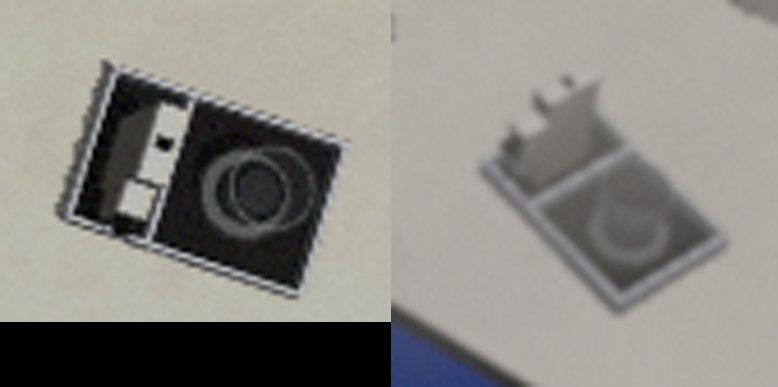

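View pics/t5w.png

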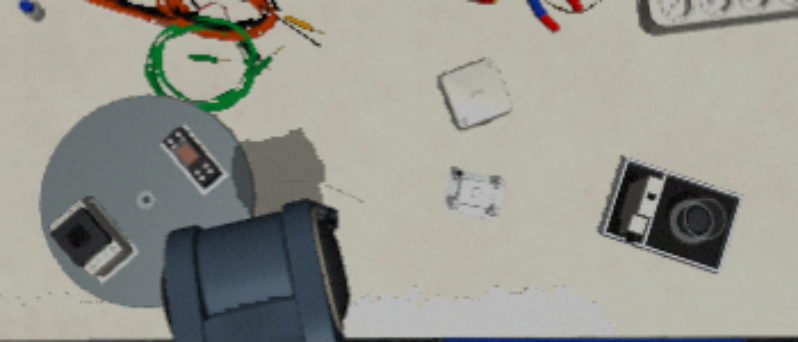

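The sensor stands upright in the middle of the wide compartment: depth puts its centre at (.526,-.331). The breaker stands lengthwise, both turntable parts are inside their outlines, and the box and stud block haven't moved. I'm handing in the job.

```bash
python3 -c "
from rig import *
print(sense()['time_s'],finish_job())"
```

```text
the job is handed in; nothing more can be done
43.2667 None
```

Both kits are made up and the job was handed in at 43 s: the camera checks show the contactor and relay inside their outlines and the breaker and sensor upright in the tray, with the junction box and stud block untouched.

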